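Unfold the vise crank and clamp the capacitor

TASK

The block capacitor stands loose between the jaws of the grey rack vise. First swing the folded grip of the vise's crank fully upright, then turn the crank clockwise by that grip until the jaw holds the capacitor firmly against the backstop with about 12 N, and let go. The ceramic cracks above 25 N, so feel for it; do not touch the jaw or the capacitor yourself, and leave everything else on the desk where it is.

Things in the scene. Friction and masses are not known exactly. Their poses are not given: they have to be found in the camera images.
- vise: fixed grey rack vise. Origin on the table under the crank's axis; at its start the crank arm points along the vise's +x, the jaws lie along its +y on a bed 90 mm wide, 20 mm high. Crank housing 100 x 100 mm, top 60 mm above the table. The backstop, a dark steel block 70 x 22 x 42 mm across the bed, is set anew each time: its face lies 208 to 230 mm along +y, not measured
- crank_center (a point): point on the crank's vertical axis at mid-height of the crank arm, 90 mm above the table. Its frame turns with the crank: +x along the flat steel arm (12 mm wide, 8 mm thick, 80 mm long) towards the grip's hinge, +z up
- grip_hinge (a point): hinge of the folding grip, 75 mm out along the crank arm, 105 mm above the table, between two cheeks 20 mm wide overall, tops at 110 mm. Axes as crank_center; hinge axis is y.
- grip_end (a point): centre of the free end of the grip, a black round sleeve 18 mm in diameter and 50 mm long (10 to 60 mm from grip_hinge) that spins freely on its stem. Folded, it lies over the arm pointing back to the crank axis, its sides free to be pinched from above; upright it spans 115 to 165 mm above the table
- grip (a joint): fold angle of the grip: 0 folded on the arm, 1.571 fully upright against its stop. A stiff hinge (0.22 N m, about 5 N at the sleeve) that stays where it is left; starts anywhere from 0 to 0.25
- crank (a joint): crank angle, 0 at the start, growing clockwise seen from above, limit 3.1. Steady friction 0.5 N m (6.7 N along the circle at 75 mm radius), which also holds the jaw when the crank is let go. Each radian moves the jaw 30 mm: each newton of clamping adds 0.4 N along the circle at the grip. Clamping comes at 2.1 to 2.95 rad
- jaw: moving jaw of the vise, a dark steel block 70 x 22 x 40 mm on the bed with a steel pad in front; origin under the block's front face, +y points to the backstop. At the start it is 106 mm along the vise's +y. The pad's face is 14 mm ahead of the origin and is sprung, 5 N per mm, so the clamping force builds up over some mm of jaw travel
- capacitor: block capacitor of green ceramic, 32 x 25 x 28 mm (x, y, z; the 25 mm lies across the jaws) with two short brass studs on top, loose on the vise bed (20 mm above the table) between jaw pad and backstop, touching neither at first; origin under its centre. About 70 g. It slides along when the pad meets it and is clamped only once it reaches the backstop
- grommet_cup: black rubber cup, 64 mm wide, 45 mm high, near the vise; leave it. Origin under its centre
- tweezer_case: steel case 26 x 135 x 14 mm beside the vise; leave it. Origin under its centre
- stylus: wooden stylus 165 mm long, 8 mm thick; leave it. Origin under its middle
- disc_capacitor: ceramic disc 32 mm wide, 9 mm high with a stud, lying beside the vise; leave it. Origin under its centre
- flux_jar: jar 52 mm wide, 60 mm high; leave it. Origin under its centre
- screwdriver: screwdriver 170 mm long; leave it. Origin under it
Mind the look-alikes: they are no part of the job. Leave any blue or red look-alike of the capacitor alone.

How it is judged:
On the way, in this order (a step that is already met when the one before it is completed fails the run):
1. the grip stands fully upright (value of joint grip above 1.42 rad and value of joint crank below 0.3 rad), for 0.2 s.
2. the jaw clamps the capacitor (contact force between jaw and capacitor above 6 N), for 0.3 s.
At the end, for the whole second after the job is handed in: the jaw presses the capacitor with 6 to 20 N, capacitor upright on the bed (within 0.12 rad) between jaw and backstop, jaw and capacitor at rest, grip upright (at least 1.38 rad) (contact force between jaw and capacitor between 6 and 20 N and value of joint grip above 1.38 rad and angle between capacitor's own z axis and vertical below 0.12 rad and linear speed of each of capacitor, jaw below 0.01 m/s and y of capacitor in the frame of jaw above 0.015 m and z of capacitor in the frame of jaw below 0.004 m); the robot touches nothing.
It fails at once if the capacitor is pressed with more than 25 N by the jaw (contact force between jaw and capacitor above 25 N).
It fails at once if the crank is turned before the grip is up (value of joint crank above 0.3 rad and value of joint grip below 1.2 rad).
It fails at once if the robot pushes the jaw or touches the capacitor (contact force between any of the fingers, the arm and jaw above 2 N or contact force between any of the fingers, the arm and capacitor above 2 N).
It fails at once if something else on the desk is moved more than 25 mm (distance of any of grommet_cup, tweezer_case, stylus, disc_capacitor, flux_jar, screwdriver from where it was at the start of the episode above 0.025 m).
It also fails if it takes over 72 s, if anything falls off the work surface, if the arm or the gripper's body presses on something with over 40 N, if the wrist force passes 120 N, or if a joint passes its speed limit or range.

ROBOT

A 7-joint arm with a two-finger parallel gripper is mounted at the origin on the work surface. World frame = base frame: x ahead of the robot, y to its left, z up, the work surface at z = 0. Lengths are in m, angles in rad, forces in N, time in s.
With the tool pointing down it reaches from about 0.4 to 0.85 m from the base axis. Payload 10.4 kg.
Tool frame: the origin (TCP) lies between the finger pads; the fingertips stand ahead of it and the grasp point (between the pads) lies 5 mm behind it (manip.tip_extent is the z of the fingertips in the tool frame, in m); z points along the fingers, y is the line along which they close (so a half turn about z gives the same grasp; the last joint's range is limited). The gripper opens to 85 mm and grips with 20 to 120 N. Pads are 22 mm wide; open, the fingers measure 114 mm over their backs; the gripper's body (76 mm by 85 mm) begins 54 mm behind the grasp point. The pads swing forward as they close: fully open they stand 13 mm farther back than shut.
Start: joints at [-1.184, 0.332, -0.065, 1.46, 0.022, 1.35, -0.088], TCP at [0.249, 0.573, 0.211] pointing down, gripper open.
Joint ranges: [-2.6, 2.6], [-0.5, 2.12], [-1.47, 1.34], [0.16, 2.42], [-1.27, 4.41], [0.06, 2.06], [-2.6, 2.6]. Speed limits (rad/s): [2.22, 2.22, 2.79, 2.79, 3.14, 3.14, 3.14].

INTERFACE

Orientations are given as a unit quaternion [x, y, z, w].
In Python, from workcell import status, viewer, manip gives the robot as it stands.
- The arm moves only by the tool play_rows, never from a script. Its argument "plan" is one flat list of numbers, 7 for each row, row after row: the turn, a rotation vector about the tool's x, y, z in degrees, then the shift along the tool's x, y, z in m, then the opening, from 0 (shut) to 1 (fully open). In form: [ax, ay, az, dx, dy, dz, grip, ax, ay, az, dx, dy, dz, grip, ...]. A call has 1 to 20 rows; each row is the pose to reach, as a shift and turn from the pose commanded when the call began, along the tool's axes at that moment; what a row does not reach only later rows make up. A row lasts 1/8 s, in which the tool goes at most 62.5 mm and 10.7 degrees, less where a joint would pass 70% of its speed; a pose out of reach is approached as far as the arm can. A call with a gripper value outside its range is refused whole. The fingers move at their own pace and stop on an object; "squeeze" is the grip in N (left out, the last holds). Time passes only in rows, so rows that repeat a pose let the fingers close. It gives the time, the measured TCP pose, the force, the opening and the grip force at its end, in the units of the state.
- status.get_obs(): the state, without advancing time (a new reading comes with each control period).
- viewer.camera(name): name is "scene" or "top" or "wrist"; returns the picture (384x512x3 uint8, red, green, blue); there is no depth.
- viewer.camera_model(name): a dict with "fx", "fy", "cx", "cy" (pixels), "D" ([k1, k2, p1, p2, k3] as OpenCV has them; the pictures are not rectified), "R" (3x3) and "t" (3): a world point X has camera coordinates R X + t. Camera axes: x right, y down, z forward; pixel columns grow to the right and rows downward; lengths in m; the calibration is good to about 2 mm. A picture is of the moment at which its call begins: read the wrist's pose just before it. camera_model takes no time and is no camera call; for the wrist camera it gives the pose at the moment of the call.
- manip.hand_in(): hands the job in; it is judged then, once.
The state is a dict: "clock": time; "joint_pos": joint angles; "joint_velocities": joint speeds; "tau": joint torques, N m; "position": TCP position; "ee_rot": TCP orientation; "ft_force": force on the tool from outside, world axes, zero at the start; "torque": the same for the moment, N m; "grip_width": opening from 0.0 (shut) to 1.0 (fully open); "grasp_force": force on a finger pad.
Only numpy, scipy, OpenCV 4.12 (cv2) and the standard library are available. Lean on these libraries where they do the work, as an engineer would, in place of code of your own. Each camera call takes 0.05 s, during which the arm holds its last target. There are 200 camera calls.

## Working session

There is one attempt and no reset: what is moved stays moved. The work goes in short steps, Python scripts to look and compute and a tool call to move; the robot and the scene stay as the last step left them, time stands still between calls to the robot, and variables do not carry over. Pictures are saved under pics/ and viewed, at most 10 in all, crops included, and the job is handed in when it is done.

Besides the shell and the picture viewer there is one more tool, called after ">>>" in YAML: its name, and indented under it one key for each argument. play_rows: Moves the arm, as the interface text tells. Its arguments: {"type":"object","properties":{"plan":{"type":"array","items":{"type":"number"}},"squeeze":{"type":"number"}},"required":["plan"]}

```bash
mkdir -p pics; ls; cat > h.py <<'E'
import numpy as np, cv2
from workcell import status, viewer, manip
from scipy.spatial.transform import Rotation as Ro
def ray(name,uv,m=None):
    m=m or viewer.camera_model(name)
    K=np.array([[m['fx'],0,m['cx']],[0,m['fy'],m['cy']],[0,0,1]])
    p=cv2.undistortPoints(np.array([[uv]],float),K,np.array(m['D'],float)).ravel()
    R=np.array(m['R']);t=np.array(m['t'])
    return -R.T@t, R.T@np.array([p[0],p[1],1])
def onz(name,uv,z,m=None):
    c,d=ray(name,uv,m); return c+d*(z-c[2])/d[2]
def tri(r1,r2):
    (c1,d1),(c2,d2)=r1,r2
    s=np.linalg.lstsq(np.c_[d1,-d2],c2-c1,rcond=None)[0]
    a=c1+d1*s[0];b=c2+d2*s[1]; return (a+b)/2,np.linalg.norm(a-b)
def snap(name,fn):
    im=viewer.camera(name); cv2.imwrite('pics/'+fn,im[:,:,::-1]); return im
def pose():
    o=status.get_obs(); return np.array(o['position']),Ro.from_quat(o['ee_rot']),o
def totool(d):
    p,R,o=pose(); return R.inv().apply(d)
E
python3 - <<'E'
from h import *
a=snap('top','t0.png');b=snap('scene','s0.png')
p,R,o=pose();print(o['clock'],p,R.as_matrix().round(3),manip.tip_extent,o['grip_width'])
w=viewer.camera('wrist')
cv2.imwrite('pics/w0.png',w[:,:,::-1])
E
```

```text
pics
0.1 [0.24886071 0.57292607 0.21030659] [[-0.917  0.398 -0.   ]
 [ 0.398  0.917 -0.001]
 [-0.    -0.001 -1.   ]] 0.014 0.9998026228714783
```

View pics/t0.png

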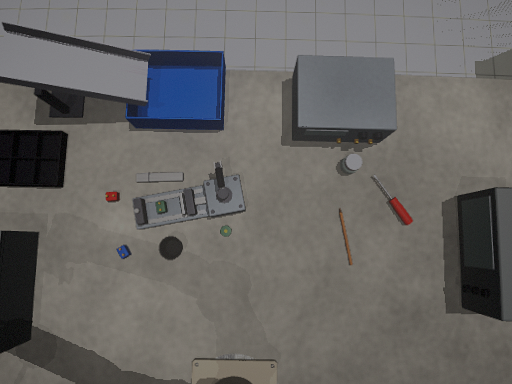

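View pics/s0.png

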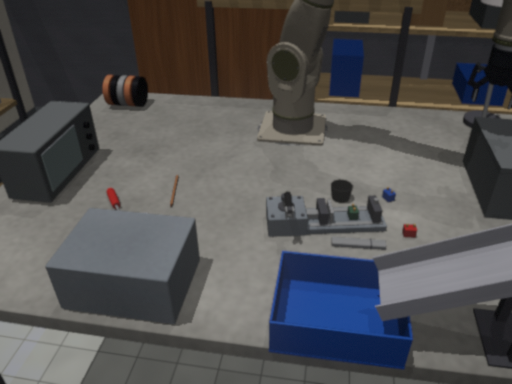

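```bash
python3 - <<'E'
from h import *
a=cv2.imread('pics/t0.png')
cv2.imwrite('pics/t0c.png',cv2.resize(a[150:250,110:260],None,fx=5,fy=5,interpolation=cv2.INTER_CUBIC))
b=cv2.imread('pics/s0.png')
cv2.imwrite('pics/s0c.png',cv2.resize(b[175:255,255:405],None,fx=5,fy=5,interpolation=cv2.INTER_CUBIC))
for n in('top','scene'):
    m=viewer.camera_model(n);print(n,m['fx'],-np.array(m['R']).T@m['t'])
print(onz('top',(224,195),.06),onz('top',(140,210),.06))
E
```

```text
top 357.6101339803332 [ 0.44504345 -0.0368455   1.01927184]
scene 458.1224346295723 [1.50984937 0.12654854 0.77284189]
[0.55904288 0.03626821 0.06      ] [0.51346181 0.26103867 0.06      ]
```

View pics/t0c.png

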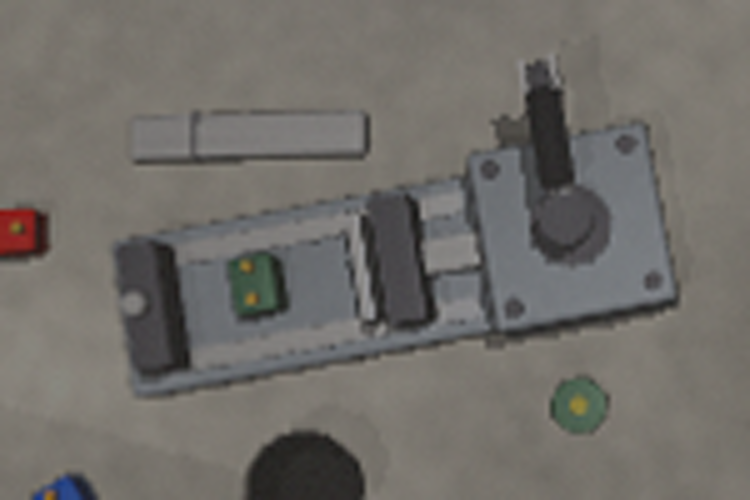

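View pics/s0c.png

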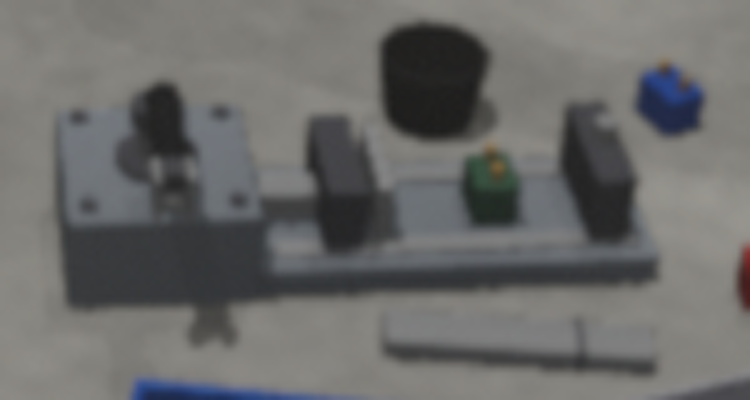

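```bash
python3 - <<'E'
from h import *
T=lambda u,v:(110+(u-2)/5,150+(v-2)/5)
S=lambda u,v:(255+(u-2)/5,175+(v-2)/5)
sc=[onz('top',T(*q),.06) for q in[(490,168),(627,143),(653,280),(514,307)]]
sc=np.array(sc);c=sc.mean(0);y=sc[0]-sc[1]+sc[3]-sc[2];x=sc[0]-sc[3]+sc[1]-sc[2]
print(c,np.degrees(np.arctan2(-y[0],y[1])),np.degrees(np.arctan2(x[1],x[0])))
s2=np.array([onz('scene',S(*q),.06) for q in[(238,201),(89,205),(78,117),(221,113)]])
print(s2.round(4),sc.round(4),s2.mean(0))
print(tri(ray('top',T(538,72)),ray('scene',S(174,175))))
yaw=np.arctan2(-y[0],y[1]);
print('hinge pred',c[:2]+.075*np.array([np.cos(yaw),np.sin(yaw)]),onz('top',T(538,72),.105))
print('end',tri(ray('top',T(558,185)),ray('scene',S(160,100))))
print('cap',onz('top',T(255,285),.048),'back',onz('top',T(180,250),.06))
E
```

```text
[0.560574   0.03685815 0.06      ] 12.021236479974124 11.945151501519945
[[ 0.5903  0.0831  0.06  ]
 [ 0.6048  0.0091  0.06  ]
 [ 0.5304 -0.0069  0.06  ]
 [ 0.5155  0.0679  0.06  ]] [[ 0.5903  0.0817  0.06  ]
 [ 0.6056  0.0078  0.06  ]
 [ 0.5313 -0.0082  0.06  ]
 [ 0.5151  0.0661  0.06  ]] [0.56025047 0.03830221 0.06      ]
(array([0.63421162, 0.05342475, 0.10613409]), np.float64(0.000982190548699648))
hinge pred [0.63392928 0.05247871] [0.63450575 0.05304749 0.105     ]
end (array([0.57502046, 0.04054301, 0.10739316]), np.float64(2.2210001554452367e-05))
cap [0.52486012 0.20895712 0.048     ] back [0.54190255 0.24750557 0.06      ]
```

The top crop shows the hub at about (571,224) and the hinge cheeks at (538,72). The sleeve end is at (558,185), and the backstop's top inner edge is near x=165. The scene crop shows the same vise, with the sleeve lying almost folded.

The crank centre comes out at about (0.560, 0.0375) with yaw 12°, and the hinge at (0.634, 0.053, 0.106). I'll go above the sleeve, closing along the vise's y.

>>> play_rows:
  plan: [0,0,-35.5,-0.523,-0.349,0,1,0,0,-35.5,-0.523,-0.349,0,1,0,0,-35.5,-0.523,-0.349,0,1,0,0,-35.5,-0.523,-0.349,0,1,0,0,-35.5,-0.523,-0.349,0,1,0,0,-35.5,-0.523,-0.349,0,1,0,0,-35.5,-0.523,-0.349,0,1,0,0,-35.5,-0.523,-0.349,0,1,0,0,-35.5,-0.523,-0.349,0,1,0,0,-35.5,-0.523,-0.349,0,1,0,0,-35.5,-0.523,-0.349,0,1,0,0,-35.5,-0.523,-0.349,0,1,0,0,-35.5,-0.523,-0.349,0,1,0,0,-35.5,-0.523,-0.349,0,1,0,0,-35.5,-0.523,-0.349,0,1,0,0,-35.5,-0.523,-0.349,0,1]
  squeeze: 20

```text
clock: 2.15
position: [0.5895, 0.0452, 0.2111]
ee_rot: [-0.105, 0.994, 0.0, 0.0]
ft_force: [0.7, 0.6, -0.2]
grip_width: 1.003
grasp_force: 0.0
```

```bash
python3 - <<'E'
from h import *
p,R,o=pose();print(o['clock'],p.round(4),R.as_matrix().round(3),np.round(o['joint_pos'],2),o['ft_force'])
m=viewer.camera_model('wrist');snap('wrist','w1.png')
np.save('w1.npy',m,allow_pickle=True)
E
```

```text
2.15 [0.5895 0.0452 0.2111] [[-0.978 -0.209  0.   ]
 [-0.209  0.978  0.   ]
 [-0.     0.    -1.   ]] [-0.41  0.26  0.31  1.57 -0.08  1.32  1.69] [ 0.65658149  0.62762243 -0.23774731]
```

View pics/w1.png

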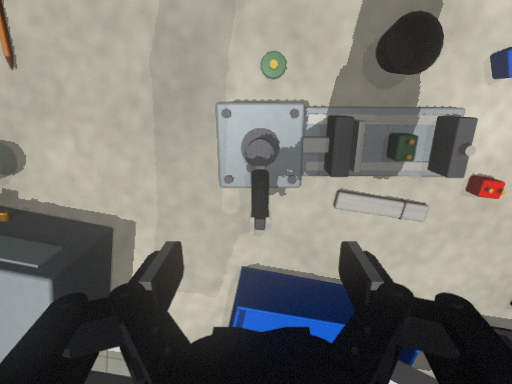

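The wrist view shows the hub at (261,147), the hinge at (260,226) and the sleeve from about (260,170) to (260,217). The four housing screws are clear as well.

```bash
python3 - <<'E'
from h import *
m=np.load('w1.npy',allow_pickle=True).item()
sc=np.array([onz('',q,.06,m) for q in[(224,113),(295,113),(297,180),(229,180)]])
print(sc.round(4),sc.mean(0))
hb=ray('',(260,226),m);T=lambda u,v:(110+(u-2)/5,150+(v-2)/5)
print('hinge',tri(hb,ray('top',T(538,72))),onz('',(260,226),.105,m))
print('sleeve end',tri(ray('',(260,170),m),ray('top',T(558,185))), onz('',(260,172),.114,m),onz('',(260,215),.114,m))
u=np.array([np.cos(np.radians(12)),np.sin(np.radians(12))]);c=sc.mean(0)[:2]
for q in[(440,118),(432,172)]: print('back',(onz('',q,.062,m)[:2]-c)@[-u[1],u[0]])
g=cv2.cvtColor(cv2.imread('pics/w1.png'),cv2.COLOR_BGR2GRAY)
for r in(180,195,210):print(r,g[r,244:278])
p,R,o=pose()
for t in((.590,.0438),):print(R.inv().apply(np.r_[t,.105]-p))
E
```

```text
[[ 0.5304 -0.0078  0.06  ]
 [ 0.5139  0.0695  0.06  ]
 [ 0.5885  0.091   0.06  ]
 [ 0.6055  0.0112  0.06  ]] [0.55958866 0.04098789 0.06      ]
hinge (array([0.63335213, 0.05389463, 0.11075674]), np.float64(0.0028128213486073514)) [0.63609839 0.05586257 0.105     ]
sleeve end (array([0.57722918, 0.04249993, 0.09436294]), np.float64(0.001845286146047268)) [0.57491228 0.04283641 0.114     ] [0.61969122 0.05238636 0.114     ]
back 0.19980168935779782
back 0.20278967084850566
180 [162 157 154 154 152 152 133  83  54  53  55  55  49  55  54  54  54  52
  51  52  51  52  53  51  55  93 101 101 103 101 101  97 100 135]
195 [168 167 168 168 169 167 168 106  57  58  60  61  58  54  60  60  58  59
  59  59  58  57  57  58  86 151 168 167 166 175 179 176 176 174]
210 [164 165 166 166 165 169 167 108  57  61  60  61  61  60  58  60  56  61
  59  59  58  59  59  58  87 157 174 176 177 176 180 180 180 182]
[-0.00011235 -0.00132747  0.1060773 ]
```

>>> play_rows:
  plan: [0,0,0,0,0,0.04,1,0,0,0,0,0,0.08,0.8,0,0,0,0,0,0.095,0.6,0,0,0,0,0,0.105,0.5,0,0,0,0,0,0.105,0.4,0,0,0,0,0,0.105,0.4]

```text
clock: 2.95
position: [0.5905, 0.0449, 0.1073]
ee_rot: [-0.105, 0.995, 0.0, 0.001]
ft_force: [-0.2, -0.5, 0.8]
grip_width: 0.402
grasp_force: 0.0
```

>>> play_rows:
  plan: [0,0,0,0,0,0,0.2,0,0,0,0,0,0,0.1,0,0,0,0,0,0,0,0,0,0,0,0,0,0,0,0,0,0,0,0,0,0,0,0,0,0,0,0]
  squeeze: 30

```text
clock: 3.7
position: [0.5897, 0.0448, 0.106]
ee_rot: [-0.105, 0.995, 0.0, 0.0]
ft_force: [0.3, -0.1, -0.0]
grip_width: -0.002
grasp_force: 0.0
```

```bash
python3 - <<'E'
from h import *
p,R,o=pose();print(o['clock'],p.round(4),o['ft_force'],o['torque'],o['grip_width'],o['grasp_force'])
E
```

```text
3.7 [0.5897 0.0448 0.106 ] [ 0.34863083 -0.10244546 -0.04408785] [-0.05929633 -0.00530131 -0.02171654] -0.0019013778132262993 0.0
```

The fingers shut on nothing, so I'll look.

```bash
python3 - <<'E'
from h import *
a=snap('wrist','w2.png');b=snap('scene','s2.png')[160:260,235:385];t=snap('top','t2.png')[130:230,160:310]
z=lambda i:cv2.resize(i,(400,267),interpolation=cv2.INTER_CUBIC)
cv2.imwrite('pics/c2.png',np.vstack([np.hstack([z(b),z(t)]),cv2.resize(a[60:300],(800,333))[:, :]])[:,:,::-1])
E
```

```text
(no output)
```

View pics/c2.png

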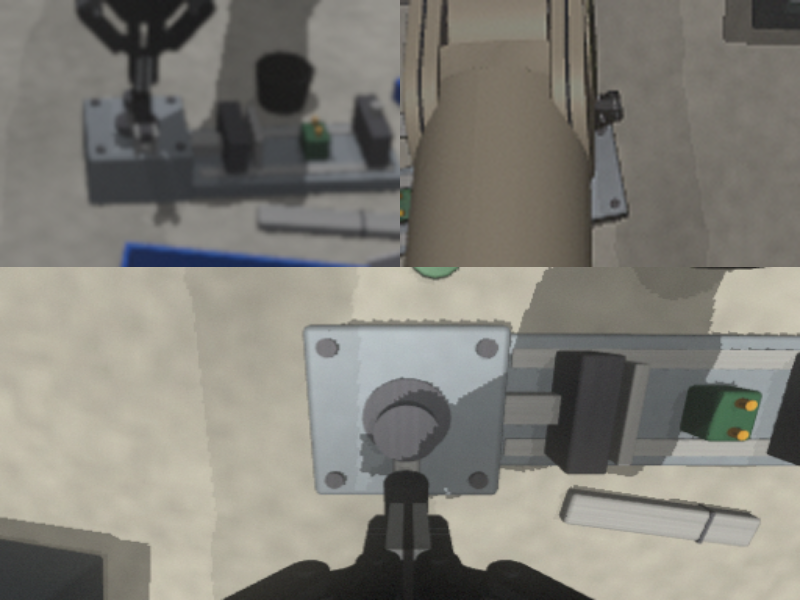

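```bash
python3 - <<'E'
from h import *
b=cv2.imread('pics/s2.png')[170:240,260:320];a=cv2.imread('pics/w2.png')[170:270,205:305]
m=viewer.camera_model('wrist');np.save('w2.npy',m,allow_pickle=True)
cv2.imwrite('pics/c3.png',np.hstack([cv2.resize(b,(360,420),interpolation=cv2.INTER_CUBIC),cv2.resize(a,(420,420),interpolation=cv2.INTER_CUBIC)]))
def proj(n,X,m=None):
    m=m or viewer.camera_model(n);K=np.array([[m['fx'],0,m['cx']],[0,m['fy'],m['cy']],[0,0,1]])
    return cv2.projectPoints(np.array([X],float),cv2.Rodrigues(np.array(m['R']))[0],np.array(m['t'],float),K,np.array(m['D'],float))[0].ravel().round(1)
p,R,o=pose()
for z in(.014,-.005):
    X=R.apply([0,0,z])+p;print(z,X,'wrist',proj('wrist',X),'scene',proj('scene',X))
for n,X in dict(hinge=[.634,.0535,.105],end=[.5755,.041,.105],endtop=[.5755,.041,.114],axis=[.5602,.038,.094]).items():print(n,proj('wrist',X),proj('scene',X))
print(m['fx'],-np.array(m['R']).T@m['t'])
E
```

```text
0.014 [0.58966434 0.04477539 0.09200389] wrist [258.6 220.8] scene [287.5 203.1]
-0.005 [0.58966349 0.04477411 0.11100389] wrist [258.4 233. ] scene [287.7 196.9]
hinge [257.6 286.1] [289.2 209.9]
end [257.3 208.3] [286.7 195.5]
endtop [257.1 213.7] [286.8 192.6]
axis [257.8 180.5] [286.1 195.5]
271.55021016101443 [0.51151703 0.02964437 0.26864557]
```

View pics/c3.png

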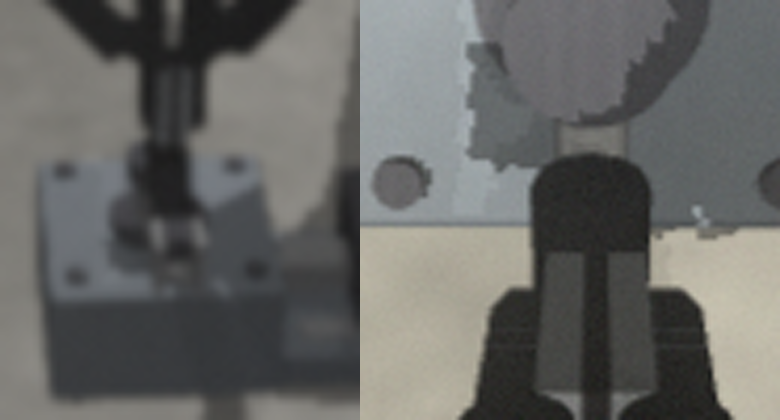

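```bash
python3 - <<'E'
from h import *
m=np.load('w2.npy',allow_pickle=True).item()
S=lambda u,v:(260+(u-2.5)/6,170+(v-2.5)/6)
W=lambda u,v:(205+(u-360-1.6)/4.2,170+(v-1.6)/4.2)
print('tip',tri(ray('scene',S(172,128)),ray('',W(597,252),m)))
print('end',tri(ray('scene',S(163,150)),ray('',W(592,160),m)))
sc=np.array([onz('',q,.06,m) for q in[(205,190),(305,190)]]);print(sc)
a=cv2.imread('pics/w2.png');
# screws wrist: from composite (scale 800/512, 333/240)
s=[(328,348),(487,348),(479,480),(336,480)]
q=np.array([onz('',(u/1.5625,60+(v-267)/1.3875),.06,m) for u,v in s]);print(q.round(4),q.mean(0))
E
```

```text
tip (array([0.58109625, 0.04479805, 0.12328528]), np.float64(0.000213813785793816))
end (array([0.57408903, 0.04163182, 0.10691377]), np.float64(0.0015702033164689633))
[[ 5.86384261e-01 -3.86201225e-04  6.00000000e-02]
 [ 5.69523720e-01  7.85684343e-02  6.00000000e-02]]
[[ 0.5301 -0.0051  0.06  ]
 [ 0.5143  0.069   0.06  ]
 [ 0.5891  0.0851  0.06  ]
 [ 0.605   0.0108  0.06  ]] [0.55961969 0.03996743 0.06      ]
```

The composites show the shut fingertips sitting above the sleeve: they triangulate to z≈0.123, against a sleeve axis at about 0.106. I'll reopen, go lower in steps and feel.

>>> play_rows:
  plan: [0,0,0,0,0,0,0.2,0,0,0,0,0,0,0.4,0,0,0,-0.005,0,0,0.45,0,0,0,-0.005,0,0,0.45,0,0,0,-0.005,0,0.006,0.45,0,0,0,-0.005,0,0.012,0.45,0,0,0,-0.005,0,0.012,0.45]

```text
clock: 4.72
position: [0.594, 0.0458, 0.0932]
ee_rot: [-0.105, 0.995, -0.0, -0.001]
ft_force: [-0.9, 0.2, -0.6]
grip_width: 0.454
grasp_force: 0.0
```

>>> play_rows:
  plan: [0,0,0,0,0,0,0.3,0,0,0,0,0,0,0.2,0,0,0,0,0,0,0.1,0,0,0,0,0,0,0,0,0,0,0,0,0,0]

```text
clock: 5.35
position: [0.5947, 0.0453, 0.0943]
ee_rot: [-0.104, 0.995, -0.0, 0.0]
ft_force: [0.7, -3.7, 2.6]
grip_width: 0.157
grasp_force: 28.2
```

```bash
python3 - <<'E'
from h import *
p,R,o=pose();print(o['clock'],p.round(4),o['ft_force'],o['torque'],o['grip_width'],o['grasp_force'])
E
```

```text
5.35 [0.5947 0.0453 0.0943] [ 0.72549206 -3.65748359  2.60358655] [-0.81073156  0.02715777 -0.0941615 ] 0.1566666533652399 28.2366880774498
```

The opening is 13 mm, less than the 18 mm sleeve, so the pads hold only its upper chord. I'll open and go another 14 mm lower, shifted 1 mm towards -y.

>>> play_rows:
  plan: [0,0,0,0,0,0,0.3,0,0,0,0,-0.001,0,0.45,0,0,0,0,-0.001,0.005,0.45,0,0,0,0,-0.001,0.01,0.45,0,0,0,0,-0.001,0.014,0.45,0,0,0,0,-0.001,0.014,0.45]

```text
clock: 6.1
position: [0.5944, 0.0448, 0.0795]
ee_rot: [-0.105, 0.995, 0.0, -0.0]
ft_force: [0.4, 0.4, -0.1]
grip_width: 0.447
grasp_force: 0.0
```

>>> play_rows:
  plan: [0,0,0,0,0,0,0.3,0,0,0,0,0,0,0.2,0,0,0,0,0,0,0.1,0,0,0,0,0,0,0,0,0,0,0,0,0,0]

```text
clock: 6.72
position: [0.5949, 0.045, 0.0802]
ee_rot: [-0.105, 0.994, 0.0, 0.0]
ft_force: [-1.5, 0.0, 3.8]
grip_width: 0.196
grasp_force: 29.3
```

```bash
python3 - <<'E'
from h import *
p,R,o=pose();print(o['clock'],p.round(4),o['ft_force'],o['torque'],o['grip_width'],o['grasp_force'])
b=snap('scene','s4.png')[160:240,245:335];a=snap('wrist','w4.png')[170:290,195:315]
cv2.imwrite('pics/c4.png',np.hstack([cv2.resize(b,(400,355),interpolation=cv2.INTER_CUBIC),cv2.resize(a,(355,355),interpolation=cv2.INTER_CUBIC)])[:,:,::-1])
E
```

```text
6.725 [0.5949 0.045  0.0802] [-1.52102594  0.04834668  3.79150213] [ 0.10259816  0.2242016  -0.03032394] 0.195685708043993 29.33106154203415
```

View pics/c4.png

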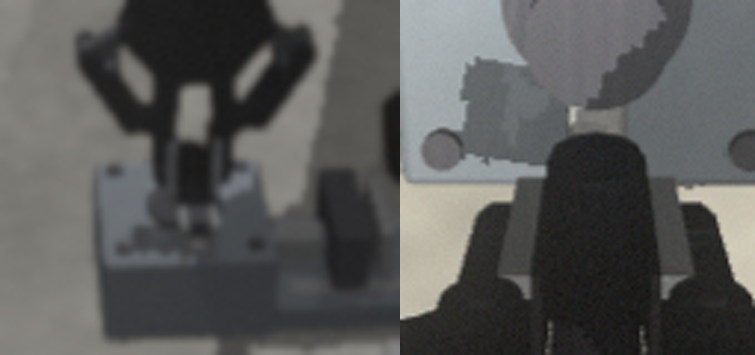

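Picture: the pads now straddle the sleeve at full diameter. I'll start the lifting arc with radius 39.5 mm.

>>> play_rows:
  plan: [0,0,0,0,0,0,0,0,0,0,-0.0006,0,-0.0069,0,0,0,0,-0.0024,0,-0.0135,0,0,0,0,-0.0053,0,-0.0198,0,0,0,0,-0.0092,0,-0.0254,0,0,0,0,-0.0092,0,-0.0254,0]
  squeeze: 40

```text
clock: 7.58
position: [0.6033, 0.0468, 0.1048]
ee_rot: [-0.105, 0.994, -0.0, -0.001]
ft_force: [1.4, -0.3, -14.5]
grip_width: 0.19
grasp_force: 39.3
```

```bash
python3 - <<'E'
from h import *
p,R,o=pose();print(o['clock'],p.round(4),o['ft_force'],o['torque'],o['grip_width'],o['grasp_force'])
snap('scene','s5.png');snap('wrist','w5.png')
E
```

```text
7.575 [0.6033 0.0468 0.1048] [  1.41164252  -0.34332525 -14.53673981] [ 0.12690519 -0.06463015 -0.02843796] 0.1899532042813224 39.28720235824585
```

>>> play_rows:
  plan: [0,0,0,-0.0049,0,-0.0049,0,0,0,0,-0.0106,0,-0.0088,0,0,0,0,-0.0168,0,-0.0117,0,0,0,0,-0.0234,0,-0.0135,0,0,0,0,-0.0303,0,-0.0141,0,0,0,0,-0.0303,0,-0.0141,0]

```text
clock: 8.43
position: [0.6359, 0.0533, 0.1217]
ee_rot: [-0.105, 0.994, 0.0, 0.003]
ft_force: [-0.6, -0.2, 0.9]
grip_width: -0.003
grasp_force: 0.0
```

```bash
python3 - <<'E'
from h import *
p,R,o=pose();print(o['clock'],p.round(4),o['ft_force'],o['torque'],o['grip_width'],o['grasp_force'])
b=snap('scene','s6.png')[160:240,245:335];a=snap('wrist','w6.png')[150:310,175:335];c=cv2.imread('pics/s5.png')[160:240,245:335,::-1]
z=lambda i,w:cv2.resize(i,(w,260),interpolation=cv2.INTER_CUBIC)
cv2.imwrite('pics/c6.png',np.hstack([z(c,270),z(b,270),z(a,260)])[:,:,::-1])
E
```

```text
8.425 [0.6359 0.0533 0.1217] [-0.59755002 -0.24184249  0.8963081 ] [-0.02173155  0.0237048  -0.01323967] -0.0028055758051393053 0.0
```

View pics/c6.png

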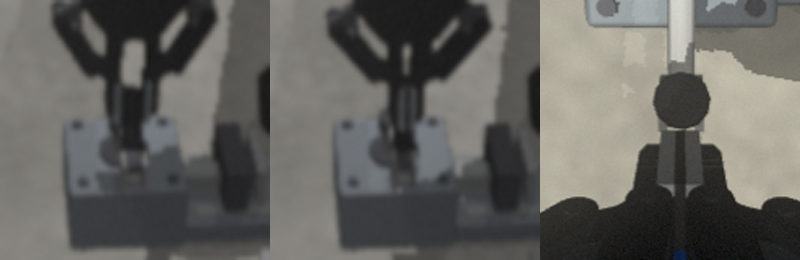

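The fingers slipped off over the top. The wrist view shows the sleeve's round end at about pixel (262,211), so the grip is partly up. Next I'll find its fold angle by intersecting that ray with the vise's xz plane.

```bash
python3 - <<'E'
from h import *
c=np.array([.5602,.0385]);u=np.array([np.cos(np.radians(12)),np.sin(np.radians(12)),0]);n=np.array([-u[1],u[0],0])
h=np.r_[c,.105]+.075*u
w=cv2.imread('pics/w6.png');g=cv2.cvtColor(w,cv2.COLOR_BGR2GRAY)
mk=(g[185:232,240:285]<70).astype(np.uint8)
print(np.c_[mk.sum(1)])if 0 else None
for px in((261.8,211.5),(261.8,208),(261.8,214)):
    C,d=ray('wrist',px)
    s=np.linspace(.05,.4,3000);P=C+s[:,None]*d
    r=np.c_[(P-h)@u,P[:,2]-h[2]];R=np.hypot(*r.T)
    i=np.argmin(abs(R-.06));k=[j for j in range(len(s)-1) if (R[j]-.06)*(R[j+1]-.06)<0]
    print([(r[j].round(4),np.degrees(np.arctan2(r[j][1],-r[j][0])).round(1)) for j in k],R.min().round(4))
p,R,o=pose();print((p-h)@u,(p-h)@n,p[2])
E
```

```text
[(array([-0.0271,  0.0536]), np.float64(63.1)), (array([ 0.0188, -0.057 ]), np.float64(-108.2))] 0.0045
[(array([-0.0287,  0.0527]), np.float64(61.5)), (array([ 0.0156, -0.0579]), np.float64(-105.1))] 0.007
[(array([-0.026 ,  0.0541]), np.float64(64.3)), (array([ 0.0209, -0.0561]), np.float64(-110.5))] 0.0027
0.0012198772656965577 -0.0012902786646462104 0.1211367520589382
```

The fold is about 63°. I'll raise the shut fingers, open them, re-grasp the leaning sleeve well down its length, then finish the arc.

>>> play_rows:
  plan: [0,0,0,0,0,-0.025,0,0,0,0,0,0,-0.05,0.2,0,0,0,0.01,0,-0.055,0.5,0,0,0,0.0214,0,-0.055,0.5,0,0,0,0.0214,0,-0.055,0.5,0,0,0,0.0214,0,-0.03,0.5,0,0,0,0.0214,0,0,0.5,0,0,0,0.0214,0,0.019,0.5,0,0,0,0.0214,0,0.019,0.5]

```text
clock: 9.65
position: [0.6114, 0.0485, 0.0988]
ee_rot: [-0.105, 0.994, -0.0, -0.002]
ft_force: [-0.0, -0.2, 0.1]
grip_width: 0.497
grasp_force: 0.0
```

>>> play_rows:
  plan: [0,0,0,0,0,0,0.3,0,0,0,0,0,0,0.2,0,0,0,0,0,0,0.1,0,0,0,0,0,0,0,0,0,0,0,0,0,0]
  squeeze: 50

```text
clock: 10.28
position: [0.6132, 0.0489, 0.1017]
ee_rot: [-0.105, 0.994, 0.0, 0.001]
ft_force: [-0.4, 0.5, 6.2]
grip_width: 0.196
grasp_force: 48.7
```

```bash
python3 - <<'E'
from h import *
p,R,o=pose();print(o['clock'],p.round(4),o['ft_force'],o['torque'],o['grip_width'],o['grasp_force'])
E
```

```text
10.275 [0.6132 0.0489 0.1017] [-0.37008381  0.52183942  6.18501088] [0.06777007 0.1129909  0.0374511 ] 0.1959754931233879 48.67034375667572
```

>>> play_rows:
  plan: [0,0,0,-0.004,0,-0.0018,0,0,0,0,-0.008,0,-0.003,0,0,0,0,-0.012,0,-0.004,0,0,0,0,-0.016,0,-0.0045,0,0,0,0,-0.02,0,-0.0048,0,0,0,0,-0.022,0,-0.0048,0,0,0,0,-0.022,0,-0.0048,0]

```text
clock: 11.15
position: [0.6303, 0.0525, 0.104]
ee_rot: [-0.105, 0.995, -0.0, -0.004]
ft_force: [-15.3, -1.6, 6.2]
grip_width: 0.194
grasp_force: 48.7
```

```bash
python3 - <<'E'
from h import *
p,R,o=pose();print(o['clock'],p.round(4),o['ft_force'],o['torque'],o['grip_width'],o['grasp_force'])
print(totool(np.array(o['ft_force'])))
E
```

```text
11.15 [0.6303 0.0525 0.104 ] [-15.25805739  -1.64689929   6.23511617] [-0.35869062  3.44565169  0.03555526] 0.19449612300660374 48.68953764438629
[15.31945973  1.565611   -6.10412007]
```

>>> play_rows:
  plan: [0,0,0,-0.002,0,0,0,0,0,0,-0.004,0,0,0,0,0,0,-0.004,0,0,0]

```text
clock: 11.52
position: [0.6339, 0.0533, 0.1039]
ee_rot: [-0.104, 0.995, -0.0, -0.005]
ft_force: [-16.5, -2.5, 5.8]
grip_width: 0.196
grasp_force: 48.9
```

```bash
python3 - <<'E'
from h import *
p,R,o=pose();print(o['clock'],p.round(4),o['ft_force'],o['grip_width'],o['grasp_force'])
m=viewer.camera_model('wrist')
b=snap('scene','s7.png')[150:230,245:335];a=snap('wrist','w7.png')[150:310,175:335]
z=lambda i,w:cv2.resize(i,(w,350),interpolation=cv2.INTER_CUBIC)
cv2.imwrite('pics/c7.png',np.hstack([z(b,394),z(a,350)])[:,:,::-1])
E
```

```text
11.525 [0.6339 0.0533 0.1039] [-16.52488044  -2.47311863   5.77669286] 0.19644145256739623 48.85037541389465
```

View pics/c7.png

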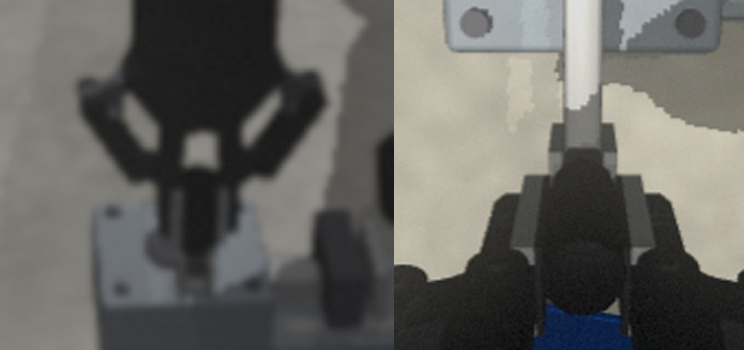

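Picture: the sleeve looks close to upright between the pads. It is still moving at a steady force, so I'll push on until the stop shows.

>>> play_rows:
  plan: [0,0,0,-0.002,0,0,0,0,0,0,-0.004,0,0,0,0,0,0,-0.004,0,0,0]

```text
clock: 12.0
position: [0.6375, 0.054, 0.1037]
ee_rot: [-0.104, 0.995, -0.0, -0.005]
ft_force: [-16.4, -2.6, 3.6]
grip_width: 0.192
grasp_force: 48.7
```

>>> play_rows:
  plan: [0,0,0,-0.002,0,0,0,0,0,0,-0.004,0,0,0,0,0,0,-0.004,0,0,0]

```text
clock: 12.38
position: [0.6388, 0.0543, 0.1033]
ee_rot: [-0.104, 0.995, -0.0, -0.008]
ft_force: [-30.0, -3.8, 10.7]
grip_width: 0.196
grasp_force: 49.3
```

```bash
python3 - <<'E'
from h import *
c=np.array([.5602,.0385]);u=np.array([np.cos(np.radians(12)),np.sin(np.radians(12)),0])
h=np.r_[c,.105]+.075*u
p,R,o=pose();print(o['clock'],p.round(4),o['ft_force'],(p-h)@u)
w=snap('wrist','w8.png');g=cv2.cvtColor(w,cv2.COLOR_RGB2GRAY)
print(g[255:330:3,261])
E
```

```text
12.375 [0.6388 0.0543 0.1033] [-30.02169838  -3.81409277  10.69122074] 0.0051881154371564275
[34 28 36 36 34 31 26 31 25 17 14 17 15 23 27 27 29 30 31 29 28 29 29 29
 29]
```

The force jumped to 30 N and the motion stopped, so the grip is upright against its stop. I'll relax, open and re-seat the grasp.

>>> play_rows:
  plan: [0,0,0,0.003,0,0,0,0,0,0,0.006,0,0,0,0,0,0,0.006,0,0,0.2,0,0,0,0.006,0,0,0.35,0,0,0,0.006,0,0,0.4,0,0,0,0.006,0,0,0.4]

```text
clock: 13.18
position: [0.6406, 0.0546, 0.106]
ee_rot: [-0.105, 0.994, 0.0, 0.001]
ft_force: [-0.7, -0.4, -0.3]
grip_width: 0.395
grasp_force: 0.0
```

```bash
python3 - <<'E'
from h import *
c=np.array([.5602,.0385]);u=np.array([np.cos(np.radians(12)),np.sin(np.radians(12)),0]);n=np.array([-u[1],u[0],0])
h=np.r_[c,.105]+.075*u
p,R,o=pose();print(o['clock'],p.round(4),o['ft_force'],(p-h)@u,(p-h)@n,R.as_rotvec())
snap('scene','s9.png');snap('wrist','w9.png')
E
```

```text
13.175 [0.6406 0.0546 0.106 ] [-0.67333675 -0.37625122 -0.309562  ] 0.007038046996239532 -0.0009710630465026846 [-3.28834559e-01  3.12246755e+00  2.94440167e-04]
```

```bash
python3 - <<'E'
from h import *
c=np.array([.5602,.0385]);u=np.array([np.cos(np.radians(12)),np.sin(np.radians(12)),0]);h=np.r_[c,.105]+.075*u
m=viewer.camera_model('wrist');K=np.array([[m['fx'],0,m['cx']],[0,m['fy'],m['cy']],[0,0,1]])
P=lambda X:cv2.projectPoints(np.array([X],float),cv2.Rodrigues(np.array(m['R']))[0],np.array(m['t'],float),K,np.array(m['D'],float))[0].ravel().round(1)
for a in(70,80,85,90):
    t=np.radians(a);d=-np.cos(t)*u+np.sin(t)*np.array([0,0,1]);q=np.sin(t)*u+np.cos(t)*np.array([0,0,1])
    e=h+.06*d;print(a,'near',P(e-.009*q),'ctr',P(e),'far',P(e+.009*q))
w=cv2.imread('pics/w9.png')
for r in range(215,335,3):print(r,w[r,256:266].mean(0).round().astype(int),end=' ')
E
```

```text
70 near [259.6 209. ] ctr [259.6 229.7] far [259.6 250.6]
80 near [259.6 233.5] ctr [259.6 253.5] far [259.6 273. ]
85 near [259.6 245.7] ctr [259.6 264.6] far [259.6 282.9]
90 near [259.6 257.4] ctr [259.6 275.1] far [259.6 291.9]
215 [51 55 56] 218 [49 53 55] 221 [48 52 53] 224 [47 51 53] 227 [45 49 50] 230 [45 49 50] 233 [45 50 50] 236 [43 47 48] 239 [42 46 48] 242 [41 45 46] 245 [40 44 46] 248 [40 43 44] 251 [39 43 44] 254 [38 40 42] 257 [43 45 46] 260 [41 42 43] 263 [40 40 42] 266 [38 39 41] 269 [37 37 38] 272 [35 35 37] 275 [34 34 34] 278 [32 34 33] 281 [31 31 32] 284 [32 30 31] 287 [35 30 30] 290 [74 40 26] 293 [73 38 24] 296 [73 37 22] 299 [74 37 21] 302 [74 38 21] 305 [73 36 20] 308 [73 36 19] 311 [74 37 17] 314 [74 36 17] 317 [73 34 13] 320 [73 34 14] 323 [72 33 12] 326 [73 34 13] 329 [71 31 10] 332 [21 18 16]
```

The sleeve's end disc spans rows 256 to 288, which gives a fold of about 89°, so it is upright. Next I'll re-seat the grasp and crank, with a slight outward bias that keeps the grip against its stop.

>>> play_rows:
  plan: [0,0,0,0.005,0,0,0.4,0,0,0,0.005,0,0,0.3,0,0,0,0.005,0,0,0.1,0,0,0,0.005,0,0,0,0,0,0,0.005,0,0,0,0,0,0,0.005,0,0,0]
  squeeze: 50

```text
clock: 14.02
position: [0.6349, 0.0535, 0.1054]
ee_rot: [-0.105, 0.995, 0.0, -0.0]
ft_force: [-3.0, -0.1, 4.1]
grip_width: 0.196
grasp_force: 48.7
```

>>> play_rows:
  plan: [0,0,0,-0.0011,-0.0076,0,0,0,0,0,0,-0.0152,0,0,0,0,0,0.0019,-0.0226,0,0,0,0,0,0.0045,-0.0298,0,0,0,0,0,0.0079,-0.0367,0,0,0,0,0,0.0119,-0.0432,0,0,0,0,0,0.0165,-0.0493,0,0]

```text
clock: 14.9
position: [0.6291, 0.0052, 0.1054]
ee_rot: [-0.106, 0.994, 0.002, 0.0]
ft_force: [-2.7, 8.2, 3.9]
grip_width: 0.195
grasp_force: 48.8
```

```bash
cat > st.py <<'E'
from h import *
c=np.array([.5602,.0385]);u=np.array([np.cos(np.radians(12)),np.sin(np.radians(12)),0]);n=np.array([-u[1],u[0],0])
p,R,o=pose();d=p-np.r_[c,0];x,y=d@u,d@n;ph=np.arctan2(-y,x)
f=np.array(o['ft_force']);er=np.cos(ph)*u-np.sin(ph)*n;et=-np.sin(ph)*u-np.cos(ph)*n
print('t%.2f phi %.3f r %.4f z %.4f Ft %.1f Fr %.1f Fz %.1f'%(o['clock'],ph,np.hypot(x,y),p[2],f@et,f@er,f[2]),'grip',round(o['grip_width'],3),round(o['grasp_force'],1),'rv',np.degrees(R.as_rotvec()).round(1))
E
python3 st.py
```

```text
t14.90 phi 0.660 r 0.0765 z 0.1054 Ft -6.2 Fr -6.1 Fz 3.9 grip 0.195 48.8 rv [-19.1 179.    0.4]
```

>>> play_rows:
  plan: [0,0,0,0.0052,-0.0056,0,0,0,0,0,0.011,-0.0106,0,0,0,0,0,0.0172,-0.0151,0,0,0,0,0,0.0238,-0.0189,0,0,0,0,0,0.0308,-0.022,0,0,0,0,0,0.038,-0.0244,0,0]

```text
clock: 15.65
position: [0.5982, -0.0275, 0.1055]
ee_rot: [-0.106, 0.994, 0.001, 0.002]
ft_force: [4.1, 6.8, -0.2]
grip_width: 0.197
grasp_force: 48.7
```

```bash
python3 st.py
```

```text
t15.65 phi 1.258 r 0.0762 z 0.1055 Ft -7.0 Fr -3.8 Fz -0.2 grip 0.197 48.7 rv [-19.  178.8   0.2]
```

>>> play_rows:
  plan: [0,0,0,0.0075,-0.0017,0,0,0,0,0,0.0151,-0.0026,0,0,0,0,0,0.0227,-0.0028,0,0,0,0,0,0.0303,-0.0021,0,0,0,0,0,0.0378,-0.0008,0,0,0,0,0,0.0452,0.0013,0,0,0,0,0,0.0488,0.0026,0,0]

```text
clock: 16.52
position: [0.5504, -0.0363, 0.1056]
ee_rot: [-0.105, 0.994, 0.0, 0.002]
ft_force: [8.1, 4.2, -4.4]
grip_width: 0.195
grasp_force: 48.8
```

```bash
python3 st.py; python3 - <<'E'
import numpy as np
for f0,fs in((1.95,(2.0,2.05,2.1)),(2.1,(2.15,2.2,2.25)),(2.25,(2.3,2.35,2.4)),(2.4,(2.45,2.5,2.55)),(2.55,(2.6,2.65,2.7)),(2.7,(2.75,2.8,2.85))):
    print(f0,[(f,(.0765*(np.cos(f0)-np.cos(f))).round(4),(-.0765*(np.sin(f)-np.sin(f0))).round(4)) for f in fs])
E
```

```text
t16.52 phi 1.911 r 0.0755 z 0.1056 Ft -7.5 Fr -5.2 Fz -4.4 grip 0.195 48.8 rv [-1.890e+01  1.788e+02  1.000e-01]
1.95 [(2.0, np.float64(0.0035), np.float64(0.0015)), (2.05, np.float64(0.007), np.float64(0.0032)), (2.1, np.float64(0.0103), np.float64(0.005))]
2.1 [(2.15, np.float64(0.0033), np.float64(0.002)), (2.2, np.float64(0.0064), np.float64(0.0042)), (2.25, np.float64(0.0094), np.float64(0.0065))]
2.25 [(2.3, np.float64(0.0029), np.float64(0.0025)), (2.35, np.float64(0.0057), np.float64(0.0051)), (2.4, np.float64(0.0084), np.float64(0.0078))]
2.4 [(2.45, np.float64(0.0025), np.float64(0.0029)), (2.5, np.float64(0.0049), np.float64(0.0059)), (2.55, np.float64(0.0071), np.float64(0.009))]
2.55 [(2.6, np.float64(0.0021), np.float64(0.0032)), (2.65, np.float64(0.0039), np.float64(0.0066)), (2.7, np.float64(0.0057), np.float64(0.01))]
2.7 [(2.75, np.float64(0.0015), np.float64(0.0035)), (2.8, np.float64(0.0029), np.float64(0.0071)), (2.85, np.float64(0.0041), np.float64(0.0107))]
```

>>> play_rows:
  plan: [0,0,0,0.0035,0.0015,0,0,0,0,0,0.007,0.0032,0,0,0,0,0,0.0103,0.005,0,0]

```text
clock: 16.9
position: [0.5396, -0.0339, 0.1056]
ee_rot: [-0.105, 0.994, 0.0, 0.002]
ft_force: [8.7, 2.6, -4.1]
grip_width: 0.194
grasp_force: 48.8
```

```bash
python3 st.py
```

```text
t16.90 phi 2.058 r 0.0753 z 0.1056 Ft -7.6 Fr -4.9 Fz -4.1 grip 0.194 48.8 rv [-18.9 178.7   0. ]
```

>>> play_rows:
  plan: [0,0,0,0.0017,0.001,0,0,0,0,0,0.0033,0.002,0,0]

```text
clock: 17.15
position: [0.536, -0.0328, 0.1056]
ee_rot: [-0.105, 0.994, 0.0, 0.002]
ft_force: [8.7, 2.1, -5.0]
grip_width: 0.191
grasp_force: 48.8
```

```bash
python3 st.py
```

```text
t17.15 phi 2.108 r 0.0753 z 0.1056 Ft -7.6 Fr -4.8 Fz -5.0 grip 0.191 48.8 rv [-18.9 178.7   0. ]
```

>>> play_rows:
  plan: [0,0,0,0.0016,0.0011,0,0,0,0,0,0.0031,0.0022,0,0]

```text
clock: 17.4
position: [0.5325, -0.0314, 0.1056]
ee_rot: [-0.105, 0.994, 0.0, 0.002]
ft_force: [7.8, 1.3, -5.0]
grip_width: 0.194
grasp_force: 48.8
```

```bash
python3 st.py
```

```text
t17.40 phi 2.157 r 0.0752 z 0.1056 Ft -6.7 Fr -4.1 Fz -5.0 grip 0.194 48.8 rv [-18.9 178.7   0. ]
```

>>> play_rows:
  plan: [0,0,0,0.0015,0.0011,0,0,0,0,0,0.003,0.0023,0,0]

```text
clock: 17.65
position: [0.5291, -0.0299, 0.1056]
ee_rot: [-0.105, 0.994, -0.0, 0.002]
ft_force: [9.2, 1.8, -4.4]
grip_width: 0.2
grasp_force: 48.8
```

```bash
python3 st.py
```

```text
t17.65 phi 2.207 r 0.0751 z 0.1056 Ft -7.6 Fr -5.4 Fz -4.4 grip 0.2 48.8 rv [-18.9 178.7  -0. ]
```

>>> play_rows:
  plan: [0,0,0,0.0015,0.0012,0,0,0,0,0,0.0029,0.0025,0,0]

```text
clock: 17.9
position: [0.5258, -0.0282, 0.1056]
ee_rot: [-0.105, 0.994, -0.0, 0.002]
ft_force: [9.0, 1.1, -5.4]
grip_width: 0.201
grasp_force: 48.8
```

```bash
python3 st.py
```

```text
t17.90 phi 2.257 r 0.0751 z 0.1056 Ft -7.5 Fr -5.1 Fz -5.4 grip 0.201 48.8 rv [-18.9 178.7  -0. ]
```

>>> play_rows:
  plan: [0,0,0,0.0014,0.0013,0,0,0,0,0,0.0028,0.0026,0,0]

```text
clock: 18.15
position: [0.5225, -0.0263, 0.1056]
ee_rot: [-0.105, 0.994, -0.0, 0.002]
ft_force: [9.5, 0.8, -5.2]
grip_width: 0.195
grasp_force: 48.8
```

```bash
python3 st.py
```

```text
t18.15 phi 2.307 r 0.0750 z 0.1056 Ft -7.8 Fr -5.4 Fz -5.2 grip 0.195 48.8 rv [-18.9 178.7  -0. ]
```

>>> play_rows:
  plan: [0,0,0,0.0014,0.0013,0,0,0,0,0,0.0027,0.0027,0,0]

```text
clock: 18.4
position: [0.5194, -0.0243, 0.1056]
ee_rot: [-0.105, 0.994, -0.0, 0.002]
ft_force: [9.0, 0.9, -6.1]
grip_width: 0.195
grasp_force: 48.8
```

```bash
python3 st.py
```

```text
t18.40 phi 2.357 r 0.0749 z 0.1056 Ft -7.1 Fr -5.7 Fz -6.1 grip 0.195 48.8 rv [-18.9 178.7  -0. ]
```

>>> play_rows:
  plan: [0,0,0,0.0013,0.0014,0,0,0,0,0,0.0025,0.0029,0,0]

```text
clock: 18.65
position: [0.5163, -0.0222, 0.1056]
ee_rot: [-0.105, 0.994, -0.0, 0.002]
ft_force: [9.2, 0.7, -5.1]
grip_width: 0.197
grasp_force: 48.8
```

```bash
python3 st.py
```

```text
t18.65 phi 2.407 r 0.0749 z 0.1056 Ft -7.0 Fr -6.0 Fz -5.1 grip 0.197 48.8 rv [-18.8 178.7  -0. ]
```

>>> play_rows:
  plan: [0,0,0,0.0012,0.0015,0,0,0,0,0,0.0024,0.003,0,0]

```text
clock: 18.9
position: [0.5133, -0.0198, 0.1056]
ee_rot: [-0.105, 0.994, -0.0, 0.002]
ft_force: [9.1, 0.2, -5.8]
grip_width: 0.192
grasp_force: 48.8
```

```bash
python3 st.py
```

```text
t18.90 phi 2.457 r 0.0748 z 0.1056 Ft -7.0 Fr -5.8 Fz -5.8 grip 0.192 48.8 rv [-1.880e+01  1.787e+02 -1.000e-01]
```

>>> play_rows:
  plan: [0,0,0,0.0011,0.0015,0,0,0,0,0,0.0022,0.0031,0,0]

```text
clock: 19.15
position: [0.5106, -0.0174, 0.1056]
ee_rot: [-0.105, 0.995, -0.0, 0.002]
ft_force: [9.0, -0.1, -5.7]
grip_width: 0.197
grasp_force: 48.8
```

```bash
python3 st.py
```

```text
t19.15 phi 2.507 r 0.0748 z 0.1056 Ft -6.8 Fr -5.9 Fz -5.7 grip 0.197 48.8 rv [-1.880e+01  1.787e+02 -1.000e-01]
```

>>> play_rows:
  plan: [0,0,0,0.001,0.0016,0,0,0,0,0,0.0021,0.0032,0,0]

```text
clock: 19.4
position: [0.5079, -0.0148, 0.1056]
ee_rot: [-0.105, 0.995, -0.0, 0.002]
ft_force: [9.0, -1.5, -5.7]
grip_width: 0.198
grasp_force: 48.8
```

```bash
python3 st.py
```

```text
t19.40 phi 2.557 r 0.0747 z 0.1056 Ft -7.5 Fr -5.2 Fz -5.7 grip 0.198 48.8 rv [-1.880e+01  1.787e+02 -1.000e-01]
```

>>> play_rows:
  plan: [0,0,0,0.0009,0.0016,0,0,0,0,0,0.0019,0.0033,0,0]

```text
clock: 19.65
position: [0.5054, -0.0122, 0.1056]
ee_rot: [-0.105, 0.995, -0.001, 0.002]
ft_force: [10.2, -1.6, -7.0]
grip_width: 0.194
grasp_force: 48.8
```

```bash
python3 st.py
```

```text
t19.65 phi 2.605 r 0.0746 z 0.1056 Ft -8.1 Fr -6.4 Fz -7.0 grip 0.194 48.8 rv [-1.880e+01  1.787e+02 -1.000e-01]
```

>>> play_rows:
  plan: [0,0,0,0.0005,0.001,0,0,0,0,0,0.001,0.002,0,0]

```text
clock: 19.9
position: [0.5042, -0.0108, 0.1056]
ee_rot: [-0.104, 0.995, -0.001, 0.003]
ft_force: [10.9, -2.9, -7.5]
grip_width: 0.197
grasp_force: 48.9
```

```bash
python3 st.py
```

```text
t19.90 phi 2.629 r 0.0746 z 0.1056 Ft -9.4 Fr -6.2 Fz -7.5 grip 0.197 48.9 rv [-1.880e+01  1.787e+02 -1.000e-01]
```

The clamping slope has appeared: Ft went from 7 to 9.4 N, so the clamp is at about 6 N. Another 0.04 rad or so should reach about 12 N.

>>> play_rows:
  plan: [0,0,0,0.0006,0.0012,0,0,0,0,0,0.0011,0.0024,0,0,0,0,0,0.0015,0.0034,0,0]

```text
clock: 20.27
position: [0.5023, -0.0085, 0.1056]
ee_rot: [-0.104, 0.995, -0.001, 0.003]
ft_force: [12.3, -5.8, -8.5]
grip_width: 0.195
grasp_force: 48.9
```

```bash
python3 st.py
```

```text
t20.27 phi 2.669 r 0.0745 z 0.1056 Ft -12.3 Fr -5.9 Fz -8.5 grip 0.195 48.9 rv [-18.7 178.7  -0.2]
```

It is at about 12 to 13 N. I'll hold briefly, ease off part of the tangential load, open, then lift straight up.

>>> play_rows:
  plan: [0,0,0,0,0,0,0,0,0,0,0,0,0,0,0,0,0,0,0,0,0,0,0,0,-0.0005,-0.001,0,0,0,0,0,-0.001,-0.002,0,0,0,0,0,-0.001,-0.002,0,0]

```text
clock: 21.02
position: [0.5024, -0.0086, 0.1055]
ee_rot: [-0.105, 0.994, -0.0, 0.002]
ft_force: [5.1, 0.3, -2.3]
grip_width: 0.194
grasp_force: 49.7
```

```bash
python3 st.py
```

```text
t21.02 phi 2.667 r 0.0745 z 0.1055 Ft -3.0 Fr -4.2 Fz -2.3 grip 0.194 49.7 rv [-18.8 178.8  -0. ]
```

>>> play_rows:
  plan: [0,0,0,0,0,0,0.25,0,0,0,0,0,0,0.4,0,0,0,0,0,0,0.5,0,0,0,0,0,0,0.5]

```text
clock: 21.52
position: [0.5009, -0.0087, 0.1053]
ee_rot: [-0.105, 0.995, 0.0, -0.0]
ft_force: [0.8, 0.1, 0.3]
grip_width: 0.498
grasp_force: 0.0
```

```bash
python3 st.py
```

```text
t21.52 phi 2.679 r 0.0758 z 0.1053 Ft -0.4 Fr -0.7 Fz 0.3 grip 0.498 0.0 rv [  18.8 -179.    -0. ]
```

Crank held at 2.667 through the release. I'll lift clear.

>>> play_rows:
  plan: [0,0,0,0,0,-0.03,0.5,0,0,0,0,0,-0.06,0.5,0,0,0,0,0,-0.09,0.5,0,0,0,0,0,-0.12,0.5,0,0,0,0,0,-0.12,0.5,0,0,0,0,0,-0.12,0.5]

```text
clock: 22.28
position: [0.5007, -0.0087, 0.2247]
ee_rot: [-0.105, 0.994, 0.0, -0.0]
ft_force: [-0.6, 0.3, -0.8]
grip_width: 0.5
grasp_force: 0.0
```

```bash
python3 - <<'E'
from h import *
p,R,o=pose()
# numeric check: upright sleeve end expected at phi=2.667
c=np.array([.5602,.0385]);a=np.radians(12)-2.667;ur=np.array([np.cos(a),np.sin(a),0]);e=np.r_[c,.165]+.075*ur
w=snap('wrist','w10.png');m=viewer.camera_model('wrist');K=np.array([[m['fx'],0,m['cx']],[0,m['fy'],m['cy']],[0,0,1]])
P=lambda X:cv2.projectPoints(np.array([X],float),cv2.Rodrigues(np.array(m['R']))[0],np.array(m['t'],float),K,np.array(m['D'],float))[0].ravel()
q=P(e);print(o['clock'],'expected end px',q,'radius',np.linalg.norm(P(e+[.009,0,0])-q),'tilted 0.2rad',P(e-.012*ur))
mk=(w.max(2)<60).astype(np.uint8);n,l,s,ct=cv2.connectedComponentsWithStats(mk)
for i in range(1,n):
    if s[i,4]>150:print(s[i],ct[i].round())
E
```

```text
22.275 expected end px [258.48071652 200.92136045] radius 9.638597122830772 tilted 0.2rad [264.71670233 212.30419746]
[ 388  108   58   50 2162] [417. 132.]
[252 175  19  32 439] [261. 191.]
[395 188  35  55 667] [407. 210.]
[433 188  39  55 787] [449. 210.]
[    0   232   512   152 39327] [246. 332.]
```

The sleeve blob matches the upright prediction, and nothing is touching the robot.

```bash
python3 -c "
from workcell import manip
print(manip.hand_in())"
```

```text
the job is handed in; nothing more can be done
None
```

I swung the grip upright, turned the crank to about 2.67 rad for an estimated 12–13 N on the capacitor, let go and lifted clear, then handed the job in; no verdict came back.

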